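Clamp the cake mould and start its handle bolt

ROBOT

A 7-joint arm with a two-finger parallel gripper is mounted at the origin on the work surface. World frame = base frame: x ahead of the robot, y to its left, z up, the work surface at z = 0. Lengths are in m, angles in rad, forces in N, time in s.
With the tool pointing down it reaches from about 0.35 to 0.9 m from the base axis. Payload 8.1 kg.
Tool frame: the origin (TCP) lies at the very end of the fingers, on their centre line; the grasp point (between the pads) lies 19 mm behind it; z points along the fingers, y is the line along which they close (so a half turn about z gives the same grasp; the last joint's range is limited). The gripper opens to 92 mm and grips with 3 to 60 N. Pads are 19 mm wide; open, the fingers measure 130 mm over their backs; the gripper's body (75 mm by 190 mm) begins 47 mm behind the grasp point.
Start: joints at [-1.255, 0.434, 0.025, 1.573, -0.012, 1.134, -0.075], TCP at [0.254, 0.571, 0.227] pointing down, gripper open.
Joint ranges: [-2.62, 2.62], [-0.44, 2.09], [-1.27, 1.32], [0.08, 2.57], [-1.32, 4.46], [0.12, 2], [-2.74, 2.74]. Speed limits (rad/s): [2.22, 2.22, 3.01, 3.01, 3.14, 3.14, 3.14].

INTERFACE

Orientations are given as a rotation vector (axis times angle).
In Python, from cell import arm gives the robot as it stands.
- The arm moves only by the shell command python3 -m pendant 'ROWS' [FORCE]. ROWS is a JSON object of lists of equal length, an entry for each row: "slide": the shift along the tool's x, y, z in units of 0.3 m (1.0 is 0.3 m), a list of three; "dr": the turn, a rotation vector about the tool's x, y, z in units of 0.12 rad (1.0 is 0.12 rad), a list of three; "claw": the opening, from 0 (shut) to 1 (fully open). In form: {"slide": [[tx, ty, tz], ...], "dr": [[ax, ay, az], ...], "claw": [claw, ...]}. A call has 1 to 10 rows; each row shifts and turns the commanded pose from where the row before left it, along the tool's axes as they then stand; what a row does not reach is not made up. A row lasts 1/10 s, in which the tool goes at most 50 mm and 8.59 degrees, less where a joint would pass 70% of its speed; a pose out of reach is approached as far as the arm can. A call with a number of a shift or a turn outside -1 to 1 is refused whole. A call with a gripper value outside its range is refused whole. The fingers move at their own pace and stop on an object; FORCE is the grip in N (left out, the last holds). Time passes only in rows, so rows that do not move let the fingers close. It gives the time, the measured TCP pose, the force, the opening and the grip force at its end, in the units of the state.
- arm.observe(): the state, without advancing time (a new reading comes with each control period).
- arm.get_image(name): name is "scene" or "side" or "wrist"; returns the picture (480x640x3 uint8, red, green, blue); there is no depth.
- arm.calibration(name): a dict with "K" (3x3 intrinsics, pixels), "xyz" and "orientation" of the camera in the world. Camera axes: x right, y up, looking along -z (the intrinsics and any distortion apply to the point x, -y, -z); pixel columns grow to the right and rows downward; lengths in m; the calibration is good to about 2 mm. A picture is of the moment at which its call begins: read the wrist's pose just before it. calibration takes no time and is no camera call; for the wrist camera it gives the pose at the moment of the call.
- arm.sign_off(): hands the job in; it is judged then, once.
The state is a dict: "clock": time; "joints": joint angles; "dq": joint speeds; "joint_efforts": joint torques, N m; "position": TCP position; "ee_rot": TCP orientation; "force": force on the tool from outside, world axes, zero at the start; "ft_torque": the same for the moment, N m; "width": opening from 0.0 (shut) to 1.0 (fully open); "gripper_force": force on a finger pad.
Only numpy, scipy, OpenCV 4.12 (cv2) and the standard library are available. Lean on these libraries where they do the work, as an engineer would, in place of code of your own. Each camera call takes 0.05 s, during which the arm holds its last target. There are 200 camera calls.

TASK

Wind the bench press's handwheel clockwise by its knob until the foot bears firmly on the iron mould half and the wheel will go no further, then start the square-headed bolt that holds the mould's handle: turn it backward until you feel it drop into the thread, then forward about one full turn so that it has caught. Finish while still holding the bolt's head between the fingers, with the mould left clamped and nothing else on the bench disturbed.

Things in the scene. Friction and masses are not known exactly. Their poses are not given: they have to be found in the camera images.
- press: small green cast-iron screw press (C frame) fixed to the table; origin on the table under its screw axis. Column 45 x 70 mm, 175 mm high, on its +x side; overarm over the screw axis, 122 to 178 mm up. Two steel parallels, tops 40 mm above the table, run along its y axis and carry the mould; base and parallels reach from y = +100 to -215 mm
- wheel (a joint): turn of the press's handwheel, rad; grows clockwise seen from above, which lowers screw, wheel and foot together, 10 mm a turn. Starts between 4.0 and 7.0; the foot meets the mould at about 10.0 and the wheel then stops hard within about 0.2 rad. Turns with about 3.5 N at the knob and stays where it is left, keeping the clamp
- wheel_hub (a point): on the handwheel's vertical axis, on the hub's top, 12 mm above the plane of the rim's centreline (rim radius 60 mm, bar 14 mm thick); about 220 mm above the table, sinking as the wheel is wound
- knob_grip (a point): middle of the black handle knob that stands upright on the wheel's rim, 60 mm from the wheel's axis: 25 mm thick, 48 mm tall, 22 mm of it above this point; it spins freely on its pin, so it can be held and carried round in a circle with the hand not turning. Its underside is 5 mm above the top of the rim bar
- ram: the press's steel screw (20 mm) with the round foot (40 mm across) that comes down on the mould; origin at the centre of the foot's underside
- mould: cast-iron mould half, back up, loose on the parallels under the press foot: plate 110 (x) x 170 (y) x 16 mm, flat middle, four raised cavity backs up to 28 mm; origin under the plate's centre. At y = -165 mm its tang ends in a 48 mm round boss, 24 mm tall, under the steel strap (top at 32 mm) of a handle that reaches to y = -345 mm. The boss has an upright right-hand thread, 5 mm pitch
- bolt: the handle bolt: square steel head 30 x 30 x 22 mm (42 over corners), sides along its x and y, on a 24 mm threaded shank standing loose in the boss's mouth; turns freely, lifts 10 mm at most (a ring keeps it in) and sinks by its own weight (about 0.22 kg) unless held up, so a tight grip can keep it from dropping. z up; origin on its axis, 34 mm below the head's underside
- bolt_head (a point): centre of the top face of the bolt's square head, 56 mm above the origin of the bolt; at the start about 48 mm above the handle strap
- bolt_turn (a joint): turn of the bolt about its upright axis relative to the mould, rad; grows backward (anticlockwise seen from above), falls forward (clockwise). Starts between -2.2 and -1.1; the place where the thread starts and the bolt drops differs every time and lies between -0.4 and 0.6
- bolt_height (a joint): height of the bolt relative to the mould, m, up. Turned backward from its start (-0.0027 to -0.0008) it climbs the thread's first ridge to about 0, then drops to about -0.005 past the thread's start; turned forward from there it is drawn down 0.005 a turn, to about -0.010. Once caught it has some 1.5 mm of springy play up and down
- spanner: double-ended open/ring spanner, bare steel, 240 mm long, 8 mm thick, lying flat beside the press; origin under its middle. Leave it alone
- spare_bolt: a spare square-headed bolt standing on its head (30 mm square, 68 mm tall, threaded end up) on the table in front of the press; origin under its middle. Leave it alone
- washer: flat steel washer, 44 mm across, 5 mm thick, flat on the table; origin under its middle. Leave it alone
- spare_mould: the other cast-iron mould half, without handle or bolt, lying back up on the table to the left: plate 110 x 170 x 16 mm with a 42 mm wide tang; origin under the plate's centre. Leave it alone
- brush: dusting brush with wooden handle, 210 mm long, lying on the right; origin under its middle. Leave it alone
- oil_can: small steel oil can, 52 mm across, 76 mm tall with a thin brass spout to 105 mm; origin under its middle. Leave it alone
- cake_a: round golden-brown baked cake, 54 mm across, 22 mm tall; origin under its middle. Leave it alone

How it is judged:
By the outcome, as a careful person would: the job done as asked, in the order asked, and still so for the second after the job is handed in, while the arm keeps its last pose, push and grip.
It also fails if it takes over 72 s, if anything falls off the work surface, if the arm or the gripper's body presses on something with over 40 N, if the wrist force passes 120 N, or if a joint passes its speed limit or range.

## Working session

There is one attempt and no reset: what is moved stays moved. The work goes in short steps, Python scripts to look and compute and a shell command to move; the robot and the scene stay as the last step left them, time stands still between calls to the robot, and variables do not carry over. Pictures are saved under pics/ and viewed, at most 10 in all, crops included, and the job is handed in when it is done.

```bash
ls; mkdir -p pics
cat > h.py <<'E'
import numpy as np, cv2
from cell import arm
from scipy.spatial.transform import Rotation as R
def cal(n):
    c=arm.calibration(n); o=np.array(c["orientation"],float)
    M=R.from_rotvec(o).as_matrix() if o.shape==(3,) else (R.from_quat(o).as_matrix() if o.shape==(4,) else o)
    return np.array(c["K"]),np.array(c["xyz"]),M,c
def ray(n,u,v,c=None):
    K,p,M,_=c or cal(n); d=np.linalg.inv(K)@[u,v,1]; return p,M@[d[0],-d[1],-d[2]]
def onz(n,u,v,z,c=None):
    p,d=ray(n,u,v,c); return p+d*(z-p[2])/d[2]
def proj(n,X,c=None):
    K,p,M,_=c or cal(n); q=M.T@(np.array(X)-p); q=K@[q[0],-q[1],-q[2]]; return q[:2]/q[2]
def two(r1,r2):
    (p,d),(q,e)=r1,r2; A=np.stack([d,-e],1); s=np.linalg.lstsq(A,q-p,rcond=None)[0]
    a,b=p+d*s[0],q+e*s[1]; return (a+b)/2,np.linalg.norm(a-b)
E
python3 - <<'E'
from h import *
for n in("scene","side","wrist"):
    im=arm.get_image(n); cv2.imwrite(f"pics/{n}0.png",im[...,::-1]); print(n,arm.calibration(n))
print(arm.observe())
E
```

```text
pics
scene {'K': array([[502.05202391,   0.        , 317.13773614],
       [  0.        , 502.05202391, 232.28959687],
       [  0.        ,   0.        ,   1.        ]]), 'xyz': array([ 1.02691942, -0.63558222,  0.969134  ]), 'orientation': array([0.77318195, 0.27515855, 0.60701716])}
side {'K': array([[617.90937719,   0.        , 309.73234069],
       [  0.        , 617.90937719, 239.02191199],
       [  0.        ,   0.        ,   1.        ]]), 'xyz': array([ 0.38631838, -1.01117136,  0.92887951]), 'orientation': array([ 0.93378811, -0.05802763, -0.13736854])}
wrist {'K': array([[401.20368963,   0.        , 315.96027871],
       [  0.        , 401.20368963, 234.94972716],
       [  0.        ,   0.        ,   1.        ]]), 'xyz': array([0.18852098, 0.59997112, 0.3843895 ]), 'orientation': array([-0.23980034, -0.1545551 ,  1.14491612])}
{'clock': 0.15, 'joints': array([-1.25460886,  0.43504807,  0.02501373,  1.57386582, -0.01160554,
        1.13397945, -0.07507812]), 'dq': array([ 5.12153454e-04, -2.77955693e-03, -1.50844443e-03, -2.10585629e-03,
       -6.57169712e-05,  2.93718005e-03, -2.69644217e-04]), 'joint_efforts': array([ 9.72135203e-04, -6.68265653e+01,  9.85585526e-01, -3.14693320e+01,
       -6.04585349e-02,  3.93824698e-02,  8.11248583e-05]), 'position': array([0.25406898, 0.57062434, 0.22614355]), 'ee_rot': array([-6.53137612e-01, -3.07282185e+00,  1.80455787e-03]), 'force': array([-0.55412654, -0.36540636, -0.32258116]), 'ft_torque': array([0.01443386, 0.02700135, 0.0347371 ]), 'gripper_force': 0.0, 'width': 1.0024036936202185}
```

View pics/scene0.png

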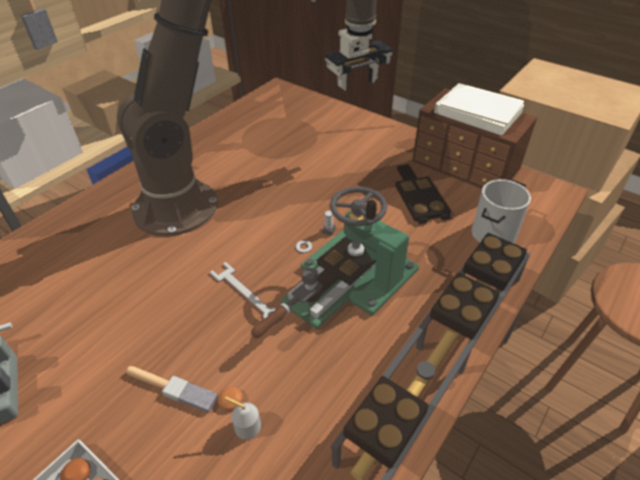

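View pics/side0.png

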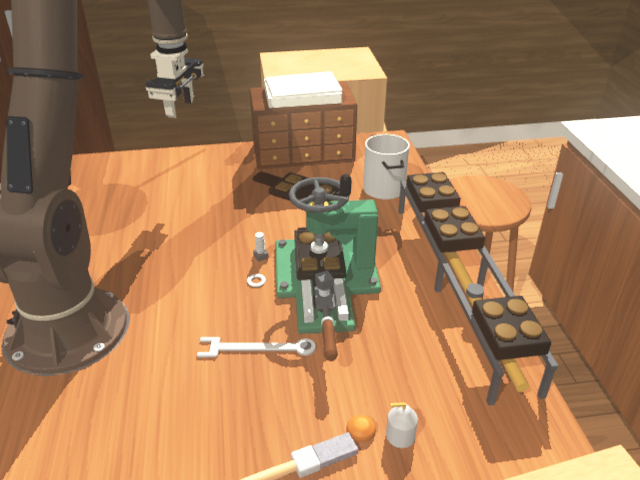

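The scene view shows the wheel at about (358,205), the knob at (371,209) and the bolt head near (309,275). In the side view the wheel is at (320,195), the knob at (346,185) and the bolt at (324,287). I'll enlarge both views for precision.

Run:
```python
import cv2,numpy as np
a=cv2.imread("pics/scene0.png")[180:330,280:380]; b=cv2.imread("pics/side0.png")[165:315,280:380]
cv2.imwrite("pics/z0.png",np.hstack([cv2.resize(i,(400,600),interpolation=cv2.INTER_CUBIC) for i in(a,b)]))
```

```text
(no output)
```

View pics/z0.png

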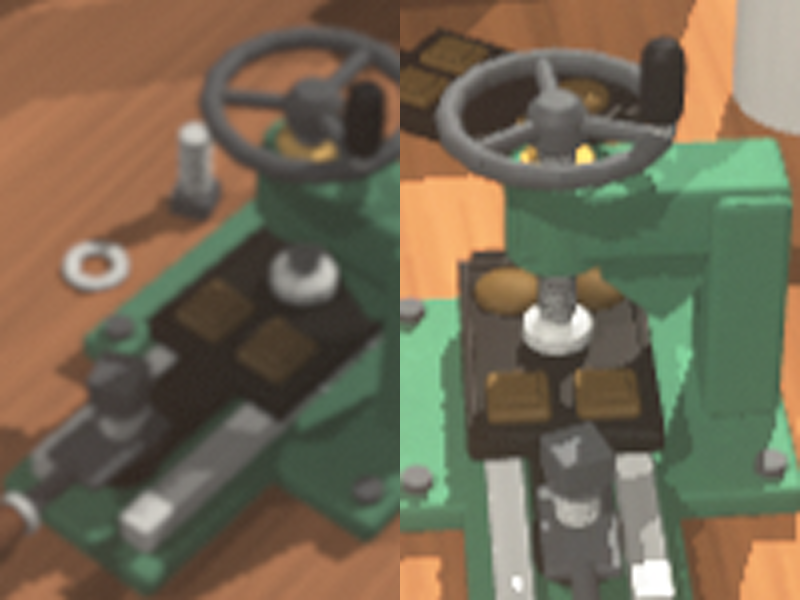

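The hub top is at scene (359,203) and side (319,190). The knob middle is at scene (371.2,209.5) and side (345.8,185). The centre of the bolt's top face is at scene (309.5,272.5) and side (324.2,276.2).

Run:
```python
from h import *
for k,a,b in(("hub",(359,203),(319,190)),("knob",(371.2,209.5),(345.8,185)),("bolt",(309.5,272.5),(324.2,276.2)),("foot",(355.5,250),(319,250))):
    print(k,*two(ray("scene",*a),ray("side",*b)))
# right parallel end front edge & left parallel
for z,p in((.04,(302,280.5)),(.04,(312.5,312)),(.04,(334.5,281)),(.04,(343,309))): print(onz("side",*p,z))
o=arm.observe(); print(R.from_rotvec(o["ee_rot"]).as_matrix().round(3))
K,p,M,_=cal("wrist"); T=R.from_rotvec(o["ee_rot"]).as_matrix(); print("cam in tool",T.T@(p-o["position"]),(T.T@M).round(3))
```

```text
hub [0.56253316 0.11728121 0.21784409] 0.0003396268745974733
knob [0.61432351 0.08526375 0.24593654] 0.0024619119679344915
bolt [ 0.54603684 -0.05141953  0.11752983] 0.0032136523863746536
foot [0.56072315 0.11618167 0.05830827] 0.0065583458692136595
[0.51069235 0.03075177 0.04      ]
[ 0.51886192 -0.07323056  0.04      ]
[0.5816575  0.01793872 0.04      ]
[ 0.5834408  -0.07399813  0.04      ]
[[-0.914  0.407 -0.   ]
 [ 0.407  0.914 -0.001]
 [-0.    -0.001 -1.   ]]
cam in tool [ 7.17988655e-02 -3.25768992e-05 -1.58254470e-01] [[ 0.     0.964  0.266]
 [ 1.    -0.    -0.   ]
 [-0.     0.266 -0.964]]
```

```bash
python3 -m pendant '{"slide":[[0,0,-0.13],[0,0,-0.13],[0,0,-0.13],[-0.119,-0.07,0],[-0.119,-0.07,0],[-0.119,-0.07,0],[-0.119,-0.07,0],[-0.119,-0.07,0],[-0.119,-0.07,0],[-0.119,-0.07,0]],"dr":[[0,0,0],[0,0,0],[0,0,0],[0,0,0],[0,0,0],[0,0,0],[0,0,0],[0,0,0],[0,0,0],[0,0,0]],"claw":[1,1,1,1,1,1,1,1,1,1]}' 30
python3 -m pendant '{"slide":[[-0.119,-0.07,0],[-0.119,-0.07,0],[-0.119,-0.07,0],[-0.119,-0.07,0],[-0.119,-0.07,0],[-0.119,-0.07,0],[-0.119,-0.07,0],[0,0,0]],"dr":[[0,0,0],[0,0,0],[0,0,0],[0,0,0],[0,0,0],[0,0,0],[0,0,0],[0,0,0]],"claw":[1,1,1,1,1,1,1,1]}'
python3 -m pendant '{"slide":[[0,0,0],[0,0,0],[0,0,0],[0,0,0],[0,0,0],[0,0,0],[0,0,0],[0,0,0],[0,0,0],[0,0,0]],"dr":[[0,0,0.96],[0,0,0.96],[0,0,0.96],[0,0,0.96],[0,0,0.96],[0,0,0.96],[0,0,0.96],[0,0,0.96],[0,0,0.96],[0,0,0.96]],"claw":[1,1,1,1,1,1,1,1,1,1]}'
python3 - <<'E'
from h import *
im=arm.get_image("wrist"); np.save("c1.npy",np.array(cal("wrist")[:3],dtype=object),allow_pickle=True)
cv2.imwrite("pics/w1.png",im[...,::-1]); o=arm.observe()
print(o["clock"],o["position"],R.from_rotvec(o["ee_rot"]).as_matrix().round(3),o["joints"].round(2),o["force"])
for X in([.6143,.0853,.244],[.5625,.1173,.218],[.546,-.0514,.1175]): print(proj("wrist",X))
E
```

```text
clock: 1.15
position: [0.4233, 0.3334, 0.3436]
ee_rot: [-0.653, -3.073, 0.0]
force: [0.3, 0.7, -0.3]
width: 0.999
gripper_force: 0.0
clock: 1.95
position: [0.5934, 0.0922, 0.3433]
ee_rot: [0.666, 3.069, -0.006]
force: [-0.5, 0.5, -0.5]
width: 0.998
gripper_force: 0.0
clock: 2.95
position: [0.5908, 0.0996, 0.3434]
ee_rot: [-2.226, -2.216, 0.001]
force: [-0.1, 0.0, 0.6]
width: 1.0
gripper_force: 0.0Traceback (most recent call last):
  File "<stdin>", line 2, in <module>
ValueError: could not broadcast input array from shape (3,3) into shape (3,)
```

Run:
```python
from h import *
im=arm.get_image("wrist")
cv2.imwrite("pics/w1.png",im[...,::-1]); o=arm.observe()
print(o["clock"],o["position"],R.from_rotvec(o["ee_rot"]).as_matrix().round(3),o["joints"].round(2),o["force"])
for X in([.6143,.0853,.244],[.5625,.1173,.218],[.546,-.0514,.1175]): print(proj("wrist",X))
```

```text
3.05 [0.59083827 0.09964245 0.34340576] [[ 0.001  1.    -0.001]
 [ 1.    -0.001 -0.   ]
 [-0.    -0.001 -1.   ]] [-0.63  0.34  0.54  1.48 -0.18  1.37 -0.09] [ 0.09118678 -0.67106803 -0.76301969]
[350.89520322 256.05547259]
[276.66510805 202.26433541]
[274.52191102 339.8560624 ]
```

View pics/w1.png

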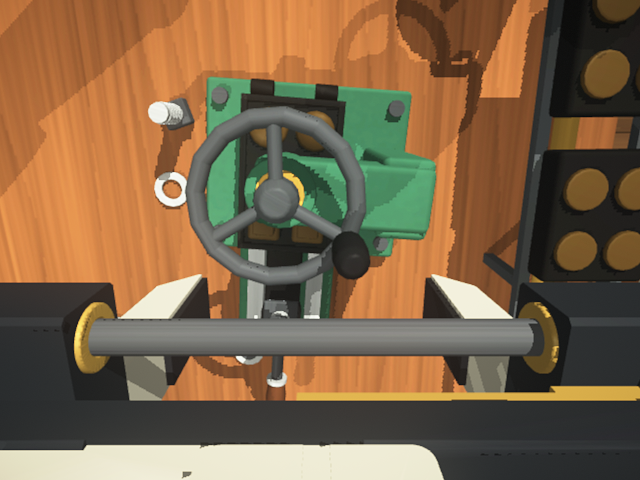

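The wrist view has the hub top at (278,197), the rim spanning columns 188–366 and rows 105–283, and the knob at (351,255), all matching the prediction. The press is yawed about -4°.

Run:
```python
from h import *
im=cv2.imread("pics/w1.png")
print("hub",onz("wrist",278,197,.218),"rim",onz("wrist",277,194,.206))
g=im.max(2)[225:285,325:375]; m=(g<50).astype(np.uint8); n,l,s,c=cv2.connectedComponentsWithStats(m); i=1+s[1:,4].argmax(); print(s[i],c[i]+[325,225]); u,v=c[i]+[325,225]
for z in(.266,.25,.244):print(z,onz("wrist",u,v,z))
```

```text
hub [0.5635591  0.12111797 0.218     ] rim [0.56171293 0.12124733 0.206     ]
[   0    7   45   47 1409] [348.6515259 254.3087296]
0.266 [0.61090278 0.09378901 0.266     ]
0.25 [0.61225178 0.08851954 0.25      ]
0.244 [0.61275766 0.08654348 0.244     ]
```

```bash
python3 -m pendant '{"slide":[[-0.04,0.075,0],[0,0,0.1],[0,0,0.1],[0,0,0.1],[0,0,0.08],[0,0,0],[0,0,0],[0,0,0],[0,0,0],[0,0,0]],"dr":[[0,0,0],[0,0,0],[0,0,0],[0,0,0],[0,0,0],[0,0,0],[0,0,0],[0,0,0],[0,0,0],[0,0,0]],"claw":[1,1,1,1,0.6,0,0,0,0,0]}' 25
python3 -m pendant '{"slide":[[0,0,0],[0,0,0],[0,0,0],[0,0,0],[0,0,0]],"dr":[[0,0,0],[0,0,0],[0,0,0],[0,0,0],[0,0,0]],"claw":[0,0,0,0,0]}'
cat > ring.py <<'E'
import sys; from h import *
# hub est, step rad, n rows; prints slide rows (tool x=+Y world, y=+X world, z down) from measured/commanded pose
o=arm.observe(); c=np.array([float(sys.argv[1]),float(sys.argv[2])]); st=float(sys.argv[3]); n=int(sys.argv[4])
p=o["position"][:2]; d=p-c; a=np.arctan2(d[1],d[0]); print("ang",a,"r",np.hypot(*d),o["position"],o["force"].round(1),o["ft_torque"].round(2))
r=.06; q=[c+r*np.array([np.cos(a-st*k),np.sin(a-st*k)]) for k in range(n+1)]
print([[round((q[k+1]-q[k])[1]/.3,3),round((q[k+1]-q[k])[0]/.3,3),round(st*.01/6.2832/.3,4)] for k in range(n)])
E
python3 ring.py .5625 .120 .15 10
```

```text
clock: 4.05
position: [0.6142, 0.0872, 0.2308]
ee_rot: [2.22, 2.221, 0.002]
force: [-0.5, -0.2, -0.3]
width: 0.527
gripper_force: 0.0
clock: 4.55
position: [0.6134, 0.0872, 0.2298]
ee_rot: [-2.221, -2.221, 0.0]
force: [-3.1, 0.3, 4.3]
width: 0.261
gripper_force: 25.0
ang -0.5729693378128999 r 0.06058210914196336 [0.61340684 0.08715665 0.22981275] [-3.1  0.3  4.3] [-0.07  0.69 -0.02]
[[np.float64(-0.024), np.float64(-0.018), 0.0008], [np.float64(-0.021), np.float64(-0.021), 0.0008], [np.float64(-0.017), np.float64(-0.024), 0.0008], [np.float64(-0.014), np.float64(-0.027), 0.0008], [np.float64(-0.01), np.float64(-0.028), 0.0008], [np.float64(-0.005), np.float64(-0.03), 0.0008], [np.float64(-0.001), np.float64(-0.03), 0.0008], [np.float64(0.004), np.float64(-0.03), 0.0008], [np.float64(0.008), np.float64(-0.029), 0.0008], [np.float64(0.012), np.float64(-0.027), 0.0008]]
```

```bash
python3 -m pendant '{"slide":[[-0.024,-0.018,0.0008],[-0.021,-0.021,0.0008],[-0.017,-0.024,0.0008],[-0.014,-0.027,0.0008],[-0.01,-0.028,0.0008]],"dr":[[0,0,0],[0,0,0],[0,0,0],[0,0,0],[0,0,0]],"claw":[0,0,0,0,0]}'
python3 ring.py .5625 .120 .15 10
```

```text
clock: 5.05
position: [0.5779, 0.0597, 0.2286]
ee_rot: [2.222, 2.219, -0.0]
force: [4.0, -1.7, -0.6]
width: 0.262
gripper_force: 25.0
ang -1.321436381331127 r 0.06227415069714728 [0.57786825 0.05965195 0.22864193] [ 4.  -1.7 -0.6] [-0.43 -0.86  0.02]
[[np.float64(-0.005), np.float64(-0.03), 0.0008], [np.float64(-0.001), np.float64(-0.03), 0.0008], [np.float64(0.004), np.float64(-0.03), 0.0008], [np.float64(0.008), np.float64(-0.029), 0.0008], [np.float64(0.012), np.float64(-0.027), 0.0008], [np.float64(0.016), np.float64(-0.025), 0.0008], [np.float64(0.02), np.float64(-0.022), 0.0008], [np.float64(0.023), np.float64(-0.019), 0.0008], [np.float64(0.026), np.float64(-0.016), 0.0008], [np.float64(0.028), np.float64(-0.012), 0.0008]]
```

```bash
python3 -m pendant '{"slide":[[-0.005,-0.03,0.0008],[-0.001,-0.03,0.0008],[0.004,-0.03,0.0008],[0.008,-0.029,0.0008],[0.012,-0.027,0.0008],[0.016,-0.025,0.0008],[0.02,-0.022,0.0008],[0.023,-0.019,0.0008],[0.026,-0.016,0.0008],[0.028,-0.012,0.0008]],"dr":[[0,0,0],[0,0,0],[0,0,0],[0,0,0],[0,0,0],[0,0,0],[0,0,0],[0,0,0],[0,0,0],[0,0,0]],"claw":[0,0,0,0,0,0,0,0,0,0]}'
python3 ring.py .5627 .1185 .12 10
```

```text
clock: 6.05
position: [0.5043, 0.0989, 0.2261]
ee_rot: [-2.223, -2.219, 0.004]
force: [0.0, -3.6, 3.6]
width: 0.256
gripper_force: 25.0
ang -2.8173157724300624 r 0.06158219127976843 [0.50432739 0.09887847 0.22608518] [ 0.  -3.6  3.6] [-0.9  0.1  0. ]
[[np.float64(0.023), np.float64(-0.006), 0.0006], [np.float64(0.024), np.float64(-0.003), 0.0006], [np.float64(0.024), np.float64(-0.001), 0.0006], [np.float64(0.024), np.float64(0.002), 0.0006], [np.float64(0.023), np.float64(0.005), 0.0006], [np.float64(0.023), np.float64(0.008), 0.0006], [np.float64(0.022), np.float64(0.011), 0.0006], [np.float64(0.02), np.float64(0.013), 0.0006], [np.float64(0.018), np.float64(0.015), 0.0006], [np.float64(0.016), np.float64(0.017), 0.0006]]
```

```bash
python3 -m pendant '{"slide":[[0.023,-0.006,0.0006],[0.024,-0.003,0.0006],[0.024,-0.001,0.0006],[0.024,0.002,0.0006],[0.023,0.005,0.0006]],"dr":[[0,0,0],[0,0,0],[0,0,0],[0,0,0],[0,0,0]],"claw":[0,0,0,0,0]}'
python3 ring.py .5627 .1185 .1 6
```

```text
clock: 6.55
position: [0.5045, 0.1361, 0.2251]
ee_rot: [-2.221, -2.221, 0.002]
force: [-2.4, -2.1, 3.3]
width: 0.261
gripper_force: 25.0
ang 2.8480515840287532 r 0.06081740289998861 [0.50448404 0.13609713 0.22511654] [-2.4 -2.1  3.3] [-0.68  0.49 -0.02]
[[np.float64(0.019), np.float64(0.007), 0.0005], [np.float64(0.018), np.float64(0.009), 0.0005], [np.float64(0.017), np.float64(0.01), 0.0005], [np.float64(0.016), np.float64(0.012), 0.0005], [np.float64(0.015), np.float64(0.014), 0.0005], [np.float64(0.013), np.float64(0.015), 0.0005]]
```

```bash
python3 -m pendant '{"slide":[[0.019,0.007,0.0005],[0.018,0.009,0.0005],[0.017,0.01,0.0005],[0.016,0.012,0.0005]],"dr":[[0,0,0],[0,0,0],[0,0,0],[0,0,0]],"claw":[0,0,0,0]}'
python3 ring.py .5627 .1185 .1 5
```

```text
clock: 6.95
position: [0.517, 0.1575, 0.2245]
ee_rot: [-2.221, -2.221, 0.0]
force: [-3.5, -2.7, 3.6]
width: 0.26
gripper_force: 25.0
ang 2.4352807650583452 r 0.06012763569902111 [0.51695725 0.15752478 0.22448238] [-3.5 -2.7  3.6] [-0.59  0.79 -0.01]
[[np.float64(0.015), np.float64(0.014), 0.0005], [np.float64(0.013), np.float64(0.015), 0.0005], [np.float64(0.012), np.float64(0.016), 0.0005], [np.float64(0.01), np.float64(0.017), 0.0005], [np.float64(0.008), np.float64(0.018), 0.0005]]
```

```bash
python3 -m pendant '{"slide":[[0.015,0.014,0.0005],[0.013,0.015,0.0005],[0.012,0.016,0.0005],[0.01,0.017,0.0005]],"dr":[[0,0,0],[0,0,0],[0,0,0],[0,0,0]],"claw":[0,0,0,0]}'
python3 ring.py .5627 .1185 .1 5
```

```text
clock: 7.35
position: [0.5343, 0.1709, 0.2241]
ee_rot: [-2.222, -2.22, 0.006]
force: [-13.0, -7.6, 14.3]
width: 0.258
gripper_force: 25.0
ang 2.0674515770707735 r 0.05960884204385 [0.53429713 0.17090697 0.22405626] [-13.   -7.6  14.3] [-1.73  2.92 -0.03]
[[np.float64(0.009), np.float64(0.018), 0.0005], [np.float64(0.007), np.float64(0.019), 0.0005], [np.float64(0.005), np.float64(0.019), 0.0005], [np.float64(0.003), np.float64(0.02), 0.0005], [np.float64(0.001), np.float64(0.02), 0.0005]]
```

```bash
python3 -m pendant '{"slide":[[0.009,0.018,0.0],[0.0,0.0,0.0]],"dr":[[0,0,0],[0,0,0]],"claw":[0,0]}' 40
python3 ring.py .5627 .1185 .1 2
python3 -m pendant '{"slide":[[0.007,0.018,0.0],[0.0,0.0,0.0]],"dr":[[0,0,0],[0,0,0]],"claw":[0,0]}'
python3 ring.py .5627 .1185 .1 2
```

```text
clock: 7.55
position: [0.5398, 0.1733, 0.224]
ee_rot: [-2.222, -2.219, 0.006]
force: [-10.3, -7.3, 12.1]
width: 0.257
gripper_force: 40.0
ang 1.9663174948173774 r 0.05943819457158319 [0.53979911 0.17334932 0.22398314] [-10.3  -7.3  12.1] [-1.46  2.53 -0.  ]
[[np.float64(0.007), np.float64(0.019), 0.0005], [np.float64(0.005), np.float64(0.019), 0.0005]]
clock: 7.75
position: [0.5444, 0.1749, 0.2239]
ee_rot: [-2.222, -2.218, 0.009]
force: [-14.9, -7.5, 14.4]
width: 0.256
gripper_force: 40.0
ang 1.8848240922046695 r 0.059319580517802964 [0.54437666 0.17491868 0.2238944 ] [-14.9  -7.5  14.4] [-1.78  3.19  0.02]
[[np.float64(0.005), np.float64(0.019), 0.0005], [np.float64(0.003), np.float64(0.02), 0.0005]]
```

```bash
for i in 1 ; do python3 -m pendant '{"slide":[[0.005,0.019,0.0],[0.0,0.0,0.0]],"dr":[[0,0,0],[0,0,0]],"claw":[0,0]}'; python3 ring.py .5627 .1185 .1 1
python3 -m pendant '{"slide":[[0.003,0.02,0.0],[0.0,0.0,0.0]],"dr":[[0,0,0],[0,0,0]],"claw":[0,0]}';python3 ring.py .5627 .1185 .1 2; done
python3 - <<'E'
from h import *
cv2.imwrite("pics/a.png",np.hstack([cv2.resize(arm.get_image(n)[...,::-1][y:y+150,x:x+100],(400,600),interpolation=cv2.INTER_CUBIC) for n,x,y in(("scene",310,170),("side",270,150))]))
E
```

```text
clock: 7.95
position: [0.5494, 0.1762, 0.2238]
ee_rot: [-2.221, -2.218, 0.01]
force: [-16.7, -8.1, 16.0]
width: 0.258
gripper_force: 40.0
ang 1.7979298030250912 r 0.05924230761789265 [0.54935949 0.17622072 0.22381537] [-16.7  -8.1  16. ] [-1.91  3.84  0.03]
[[np.float64(0.004), np.float64(0.02), 0.0005]]
clock: 8.15
position: [0.5546, 0.1771, 0.2237]
ee_rot: [-2.22, -2.217, 0.012]
force: [-20.1, -8.5, 18.0]
width: 0.256
gripper_force: 40.0
ang 1.7080900868401907 r 0.05914862965768858 [0.55460475 0.17709204 0.22372113] [-20.1  -8.5  18. ] [-2.03  4.49  0.02]
[[np.float64(0.002), np.float64(0.02), 0.0005], [np.float64(-0.0), np.float64(0.02), 0.0005]]
```

View pics/a.png

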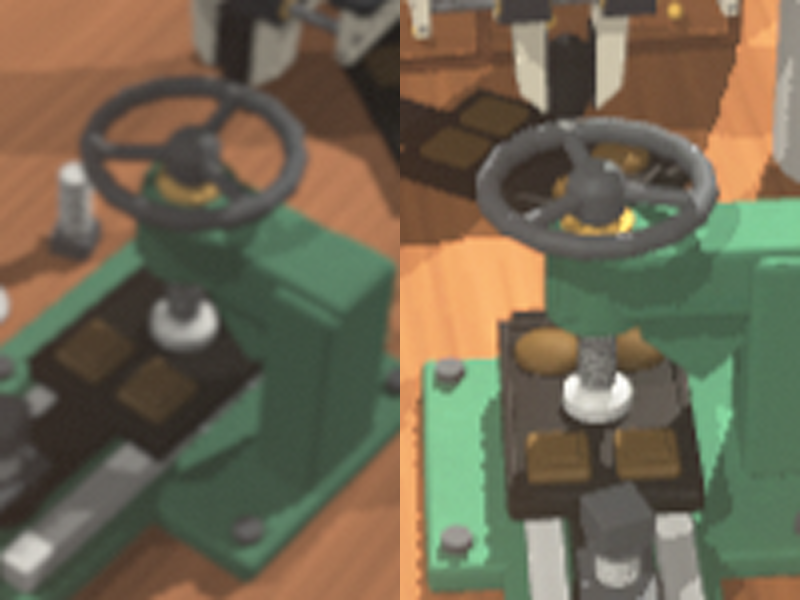

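The knob is still held between the fingers at about side crop (575,80), and the wheel is still turning under rising force, so I'll keep going.

```bash
python3 -m pendant '{"slide":[[0.001,0.02,0.0005],[0.0,0.0,0.0]],"dr":[[0,0,0],[0,0,0]],"claw":[0,0]}'; python3 ring.py .5627 .1185 .1 1
python3 -m pendant '{"slide":[[-0.001,0.02,0.0005],[0.0,0.0,0.0]],"dr":[[0,0,0],[0,0,0]],"claw":[0,0]}';python3 ring.py .5627 .1185 .1 3;  python3 - <<'E'
from h import *
print(arm.observe()["joints"].round(2), arm.observe()["joint_efforts"].round(1))
E
```

```text
clock: 8.45
position: [0.5599, 0.1775, 0.2236]
ee_rot: [-2.219, -2.217, 0.013]
force: [-22.9, -8.7, 20.4]
width: 0.259
gripper_force: 40.0
ang 1.6183658247142187 r 0.05907124888365895 [0.55989107 0.17750443 0.22361658] [-22.9  -8.7  20.4] [-1.96  5.26  0.03]
[[np.float64(-0.0), np.float64(0.02), 0.0005]]
clock: 8.65
position: [0.5651, 0.1775, 0.2235]
ee_rot: [-2.218, -2.216, 0.015]
force: [-27.6, -8.1, 23.7]
width: 0.256
gripper_force: 40.0
ang 1.5295462937661453 r 0.059010043375211 [0.56513348 0.17745985 0.22351575] [-27.6  -8.1  23.7] [-1.87  5.91  0.05]
[[np.float64(-0.002), np.float64(0.02), 0.0005], [np.float64(-0.004), np.float64(0.02), 0.0005], [np.float64(-0.006), np.float64(0.019), 0.0005]]
[-0.73  0.41  0.48  1.68 -0.21  1.11 -0.19] [  0.3 -47.4   6.1 -37.4  -1.1  -9.9   0.1]
```

```bash
python3 -m pendant '{"slide":[[0.0,0.0,-0.005],[0.0,0.0,0.0]],"dr":[[0,0,0],[0,0,0]],"claw":[0,0]}'; python3 ring.py .5627 .1185 .1 1
python3 -m pendant '{"slide":[[-0.003,0.02,0.0005],[0.0,0.0,0.0]],"dr":[[0,0,0],[0,0,0]],"claw":[0,0]}';python3 ring.py .5627 .1185 .1 3
python3 -m pendant '{"slide":[[-0.005,0.02,0.0005],[0.0,0.0,0.0]],"dr":[[0,0,0],[0,0,0]],"claw":[0,0]}';python3 ring.py .5627 .1185 .1 3
```

```text
clock: 8.85
position: [0.5643, 0.1774, 0.2237]
ee_rot: [-2.217, -2.216, 0.017]
force: [-25.6, -7.4, 12.7]
width: 0.255
gripper_force: 40.0
ang 1.5438193467972827 r 0.05895446594914101 [0.56429022 0.17743301 0.22366444] [-25.6  -7.4  12.7] [-1.69  5.36  0.07]
[[np.float64(-0.002), np.float64(0.02), 0.0005]]
clock: 9.05
position: [0.5694, 0.177, 0.2235]
ee_rot: [-2.215, -2.215, 0.019]
force: [-30.0, -6.7, 17.0]
width: 0.257
gripper_force: 40.0
ang 1.4571281652175014 r 0.05885000023585721 [0.56937498 0.17697023 0.2235445 ] [-30.   -6.7  17. ] [-1.51  6.43  0.  ]
[[np.float64(-0.003), np.float64(0.02), 0.0005], [np.float64(-0.005), np.float64(0.019), 0.0005], [np.float64(-0.007), np.float64(0.019), 0.0005]]
clock: 9.25
position: [0.5746, 0.1761, 0.2234]
ee_rot: [-2.214, -2.214, 0.02]
force: [-34.0, -5.1, 19.3]
width: 0.254
gripper_force: 40.0
ang 1.3666828510799562 r 0.058807975196855246 [0.57462032 0.17608718 0.22344532] [-34.   -5.1  19.3] [-1.26  7.16  0.02]
[[np.float64(-0.005), np.float64(0.019), 0.0005], [np.float64(-0.007), np.float64(0.019), 0.0005], [np.float64(-0.009), np.float64(0.018), 0.0005]]
```

Run:
```python
from h import *
w=arm.get_image("wrist")[...,::-1]; s=arm.get_image("side")[...,::-1][100:300,240:440]
cv2.imwrite("pics/b.png",np.hstack([cv2.resize(w,(500,375)),cv2.resize(s,(300,375),interpolation=cv2.INTER_CUBIC)])); cv2.imwrite("pics/wb.png",w)
```

```text
(no output)
```

View pics/b.png

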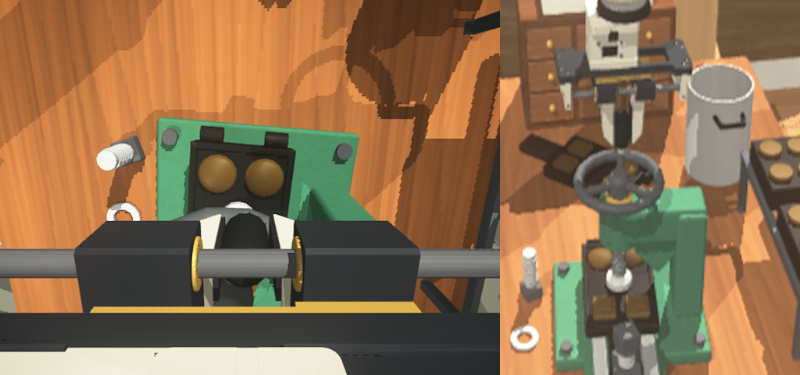

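The knob sits centred between the fingers (about (247,250) in the left half) and the wheel has followed round. I'll continue until it stops.

```bash
python3 -m pendant '{"slide":[[-0.006,0.019,0.0005],[0.0,0.0,0.0]],"dr":[[0,0,0],[0,0,0]],"claw":[0,0]}';python3 ring.py .5625 .1178 .1 1
python3 -m pendant '{"slide":[[-0.008,0.019,0.0005],[0.0,0.0,0.0]],"dr":[[0,0,0],[0,0,0]],"claw":[0,0]}';python3 ring.py .5625 .1178 .1 1
python3 -m pendant '{"slide":[[-0.009,0.018,0.0005],[0.0,0.0,0.0]],"dr":[[0,0,0],[0,0,0]],"claw":[0,0]}';python3 ring.py .5625 .1178 .1 3
```

```text
clock: 9.55
position: [0.5794, 0.1749, 0.2233]
ee_rot: [-2.212, -2.214, 0.021]
force: [-36.9, -4.3, 21.7]
width: 0.259
gripper_force: 40.0
ang 1.2822515659784863 r 0.05951107011587605 [0.57943432 0.17485082 0.22333622] [-36.9  -4.3  21.7] [-1.07  8.    0.01]
[[np.float64(-0.007), np.float64(0.019), 0.0005]]
clock: 9.75
position: [0.5843, 0.1732, 0.2232]
ee_rot: [-2.21, -2.213, 0.021]
force: [-40.2, -2.7, 24.5]
width: 0.258
gripper_force: 40.0
ang 1.1955124215912796 r 0.05952173113404219 [0.5843169  0.17317923 0.22320334] [-40.2  -2.7  24.5] [-0.72  8.78  0.07]
[[np.float64(-0.008), np.float64(0.018), 0.0005]]
clock: 9.95
position: [0.5888, 0.1712, 0.2231]
ee_rot: [-2.208, -2.213, 0.022]
force: [-45.0, -1.5, 27.3]
width: 0.26
gripper_force: 40.0
ang 1.1135639995472555 r 0.0595034590770387 [0.58876878 0.17119113 0.2230756 ] [-45.   -1.5  27.3] [-0.46  9.72 -0.02]
[[np.float64(-0.01), np.float64(0.017), 0.0005], [np.float64(-0.011), np.float64(0.016), 0.0005], [np.float64(-0.013), np.float64(0.015), 0.0005]]
```

```bash
python3 -m pendant '{"slide":[[-0.005,-0.021,-0.01],[0.0,0.0,0.0],[0,0,0]],"dr":[[0,0,0],[0,0,0],[0,0,0]],"claw":[0,0,0]}';python3 ring.py .5625 .1178 .1 1;  python3 - <<'E'
from h import *
s=arm.get_image("side")[...,::-1][140:240,260:400];t=arm.get_image("scene")[...,::-1][160:260,310:450]
cv2.imwrite("pics/c.png",np.vstack([cv2.resize(i,(420,300),interpolation=cv2.INTER_CUBIC) for i in(s,t)]))
print(R.from_rotvec(arm.observe()["ee_rot"]).as_matrix().round(3))
E
```

```text
clock: 10.25
position: [0.5817, 0.1738, 0.2235]
ee_rot: [-2.202, -2.215, 0.021]
force: [-36.0, 10.1, 4.7]
width: 0.253
gripper_force: 40.0
ang 1.2407468218209476 r 0.05918353577313572 [0.58168078 0.17378918 0.22351351] [-36.   10.1   4.7] [1.98 7.71 0.03]
[[np.float64(-0.007), np.float64(0.019), 0.0005]]
[[-0.006  1.    -0.022]
 [ 1.     0.006  0.003]
 [ 0.004 -0.022 -1.   ]]
```

View pics/c.png

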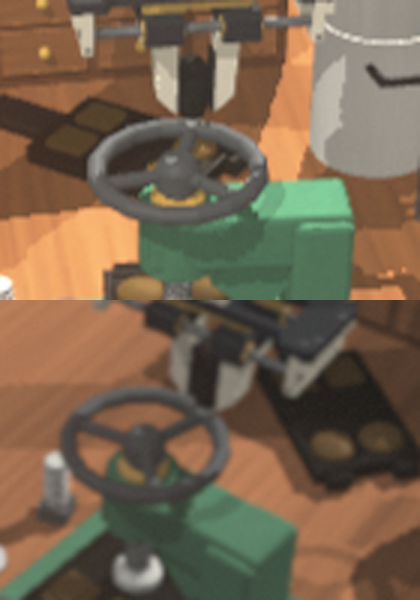

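```bash
python3 - <<'E'
from h import *
for n,x,y,dy in(("side",260,140,0),("scene",310,160,300)):
  f=lambda X:((proj(n,X)-[x,y])*3+[0,dy]).round(0)
  print(n,"hub",f([.5625,.1178,.199]),"tcp",f(arm.observe()["position"]))
  for a in np.arange(2.6,0.6,-.2): print(round(a,2),f([.5625+.06*np.cos(a),.1178+.06*np.sin(a),.199]),f([.5625+.06*np.cos(a),.1178+.06*np.sin(a),.242]))
E
python3 - <<'E'
import cv2
i=cv2.imread("pics/c.png"); cv2.imwrite("pics/c2.png",cv2.resize(i[70:230,70:280],(788,600),interpolation=cv2.INTER_CUBIC))
E
```

```text
side hub [177. 171.] tcp [191. 102.]
2.6 [102. 155.] [100. 105.]
2.4 [110. 147.] [108.  97.]
2.2 [120. 141.] [119.  91.]
2.0 [133. 136.] [132.  86.]
1.8 [147. 132.] [146.  82.]
1.6 [162. 129.] [162.  80.]
1.4 [178. 129.] [178.  79.]
1.2 [194. 129.] [194.  80.]
1.0 [209. 132.] [209.  82.]
0.8 [223. 136.] [224.  86.]
scene hub [146. 447.] tcp [208. 395.]
2.6 [114. 402.] [116. 359.]
2.4 [129. 399.] [130. 357.]
2.2 [143. 398.] [146. 356.]
2.0 [158. 399.] [161. 357.]
1.8 [173. 402.] [176. 359.]
1.6 [186. 407.] [190. 364.]
1.4 [198. 413.] [202. 370.]
1.2 [209. 420.] [213. 378.]
1.0 [217. 429.] [221. 386.]
0.8 [222. 439.] [226. 396.]
```

View pics/c2.png

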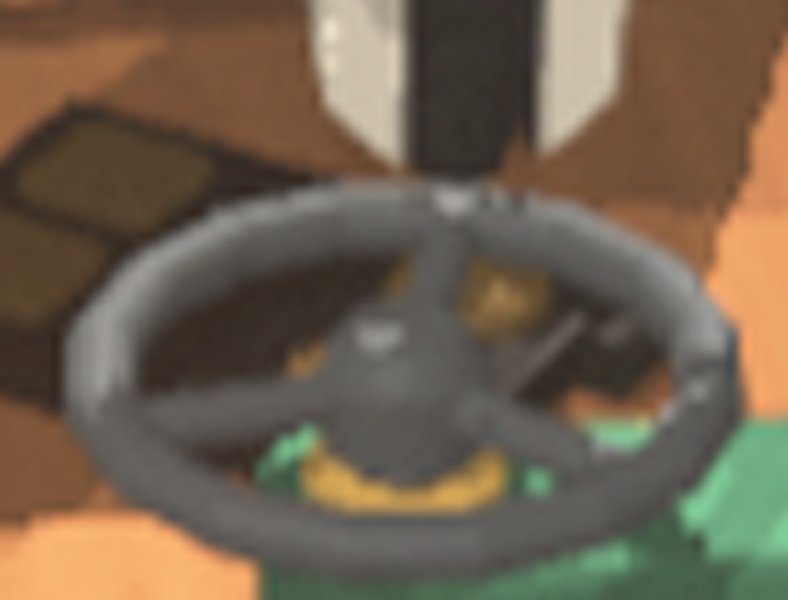

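The spoke to the knob ends at about (450,200) in this crop. That is the hand's angle, so the wheel really is against its stop, which feels springy. I'll ease the push off before letting go.

```bash
python3 -m pendant '{"slide":[[0.008,-0.026,-0.0007],[0.003,-0.028,-0.0007],[0,0,0]],"dr":[[0,0,0],[0,0,0],[0,0,0]],"claw":[0,0,0]}' 25;python3 ring.py .5625 .1178 .1 0
python3 -m pendant '{"slide":[[0,-0.028,-0.0007],[-0.005,-0.027,-0.0007],[0,0,0]],"dr":[[0,0,0],[0,0,0],[0,0,0]],"claw":[0,0,0]}';python3 ring.py .5625 .1178 .1 0
```

```text
clock: 10.65
position: [0.5665, 0.1767, 0.2238]
ee_rot: [-2.204, -2.217, 0.018]
force: [-29.6, 10.2, -2.3]
width: 0.259
gripper_force: 25.0
ang 1.5026169570203014 r 0.059052515674944746 [0.56652304 0.17671532 0.22375994] [-29.6  10.2  -2.3] [ 2.11  6.26 -0.04]
[]
clock: 10.95
position: [0.5508, 0.1758, 0.2241]
ee_rot: [-2.204, -2.218, 0.016]
force: [-25.5, 12.7, -7.8]
width: 0.262
gripper_force: 25.0
ang 1.769772211170467 r 0.05916807108746268 [0.55080451 0.17580066 0.22408071] [-25.5  12.7  -7.8] [ 2.65  5.27 -0.02]
[]
```

```bash
python3 -m pendant '{"slide":[[0,-0.02,0],[0,-0.02,0],[0,0,0]],"dr":[[0,0,0],[0,0,0],[0,0,0]],"claw":[0,0,0]}';python3 ring.py .5625 .1178 .1 0
python3 -m pendant '{"slide":[[0,0,0],[0,0,0],[0,0,0],[0,0,0]],"dr":[[0,0,0],[0,0,0],[0,0,0],[0,0,0]],"claw":[0.45,0.45,0.45,0.45]}';python3 ring.py .5625 .1178 .1 0
python3 - <<'E'
from h import *
im=arm.get_image("side")[...,::-1]; cv2.imwrite("pics/side2.png",im); cv2.imwrite("pics/d.png",cv2.resize(im[140:300,260:400],(525,600),interpolation=cv2.INTER_CUBIC))
E
```

```text
clock: 11.25
position: [0.5406, 0.1731, 0.2242]
ee_rot: [-2.21, -2.218, 0.016]
force: [-18.6, 6.9, -11.3]
width: 0.262
gripper_force: 25.0
ang 1.9486644244145892 r 0.05948836826938422 [0.54055237 0.17309166 0.2242376 ] [-18.6   6.9 -11.3] [ 1.31  4.   -0.05]
[]
clock: 11.65
position: [0.5443, 0.1706, 0.2257]
ee_rot: [-2.217, -2.219, 0.01]
force: [-10.7, -0.2, -6.7]
width: 0.449
gripper_force: 5.0
ang 1.9024437682418973 r 0.05588589080713281 [0.54430349 0.17064051 0.22572747] [-10.7  -0.2  -6.7] [-0.09  2.04 -0.01]
[]
```

View pics/d.png

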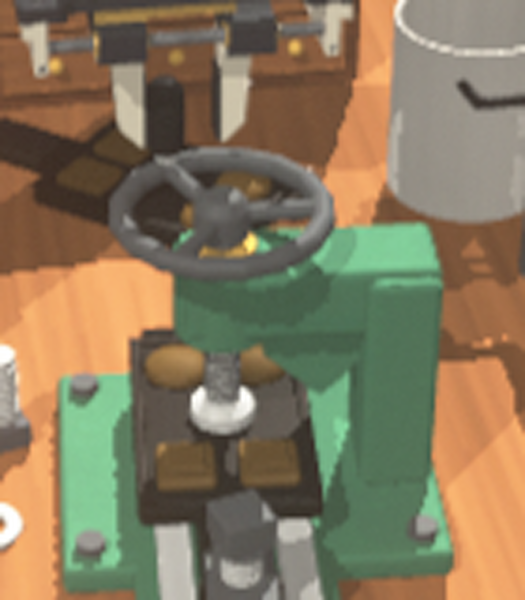

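The left finger is holding the knob back as it springs. I'll open slowly so it unloads under control, then look at where it rests.

```bash
python3 -m pendant '{"slide":[[0,0,0],[0,0,0],[0,0,0],[0,0,0]],"dr":[[0,0,0],[0,0,0],[0,0,0],[0,0,0]],"claw":[0.6,0.6,0.6,0.6]}'
python3 -m pendant '{"slide":[[0,0,0],[0,0,0],[0,0,0],[0,0,0],[0,0,0]],"dr":[[0,0,0],[0,0,0],[0,0,0],[0,0,0],[0,0,0]],"claw":[0.8,0.8,1,1,1]}'
python3 -m pendant '{"slide":[[0,0,-0.1],[0,0,-0.1],[0,0,-0.1],[0,0,-0.1],[0,0,0]],"dr":[[0,0,0],[0,0,0],[0,0,0],[0,0,0],[0,0,0]],"claw":[1,1,1,1,1]}'
python3 - <<'E'
from h import *
im=arm.get_image("wrist")[...,::-1]; cv2.imwrite("pics/w3.png",im)
g=im.max(2); 
P=proj("wrist",[.532,.170,.24]); print(P)
u0,v0=int(P[0])-55,int(P[1])-50; m=(g[v0:v0+100,u0:u0+110]<50).astype(np.uint8); n,l,s,c=cv2.connectedComponentsWithStats(m)
for i in range(1,n):
  if s[i,4]>300: u,v=c[i]+[u0,v0]; X=onz("wrist",u,v,.241); print(s[i],u,v,X,np.arctan2(X[1]-.118,X[0]-.5625),np.hypot(X[1]-.118,X[0]-.5625))
E
```

```text
clock: 12.1
position: [0.5458, 0.1704, 0.2265]
ee_rot: [-2.219, -2.22, 0.006]
force: [-6.7, 0.1, -4.4]
width: 0.601
gripper_force: 3.3
clock: 12.6
position: [0.5487, 0.1704, 0.2288]
ee_rot: [2.221, 2.22, 0.003]
force: [0.5, 0.1, 1.0]
width: 0.974
gripper_force: 0.0
clock: 13.1
position: [0.5501, 0.1705, 0.353]
ee_rot: [2.22, 2.219, 0.012]
force: [0.2, -0.4, -0.1]
width: 1.001
gripper_force: 0.0
[290.42640704 232.21435836]
[ 43   0  19  38 353] 284.1784702549575 201.31728045325778 [0.52819927 0.19192421 0.241     ] 2.005230313791017 0.08149435328816144
[  18   40   59   60 1564] 276.52813299232736 246.79219948849106 [0.52218116 0.15974559 0.241     ] 2.338810579416342 0.05803708116172119
```

The knob now rests at about 2.34 rad, a net turn of 3.4 rad past where it started, and contact began near there. Next is the bolt.

```bash
python3 -m pendant '{"slide":[[-0.124,0,0],[-0.124,0,0],[-0.124,0,0],[-0.124,0,0],[-0.124,0,0],[-0.124,0,0],[-0.124,0,0],[0,-0.01,0.1],[0,0,0.1],[0,0,0]],"dr":[[0,0,0],[0,0,0],[0,0,0],[0,0,0],[0,0,0],[0,0,0],[0,0,0],[0,0,0],[0,0,0],[0,0,0]],"claw":[1,1,1,1,1,1,1,1,1,1]}'
python3 - <<'E'
from h import *
im=arm.get_image("wrist")[...,::-1]; cv2.imwrite("pics/w4.png",im); c=cal("wrist"); import pickle; pickle.dump(c[:3],open("c4.pkl","wb"))
o=arm.observe(); print(o["position"],R.from_rotvec(o["ee_rot"]).as_matrix().round(3),o["joints"].round(2)); P=proj("wrist",[.546,-.0514,.1175]);print(P)
u,v=P.astype(int); print(u,v); u=max(u,100)
cv2.imwrite("pics/e.png",cv2.resize(im[max(v-75,0):v+75,u-100:u+100],(800,600),interpolation=cv2.INTER_CUBIC))
E
```

```text
clock: 14.15
position: [0.5423, -0.0898, 0.2844]
ee_rot: [-2.219, -2.217, 0.007]
force: [-0.1, 0.6, 1.0]
width: 1.002
gripper_force: 0.0
[ 0.54348369 -0.08987932  0.28667797] [[ 0.     1.    -0.004]
 [ 1.    -0.    -0.   ]
 [-0.    -0.004 -1.   ]] [-0.4   0.29  0.62  1.7  -0.18  1.21  0.26]
[320.00570936 166.70077812]
320 166
```

View pics/e.png

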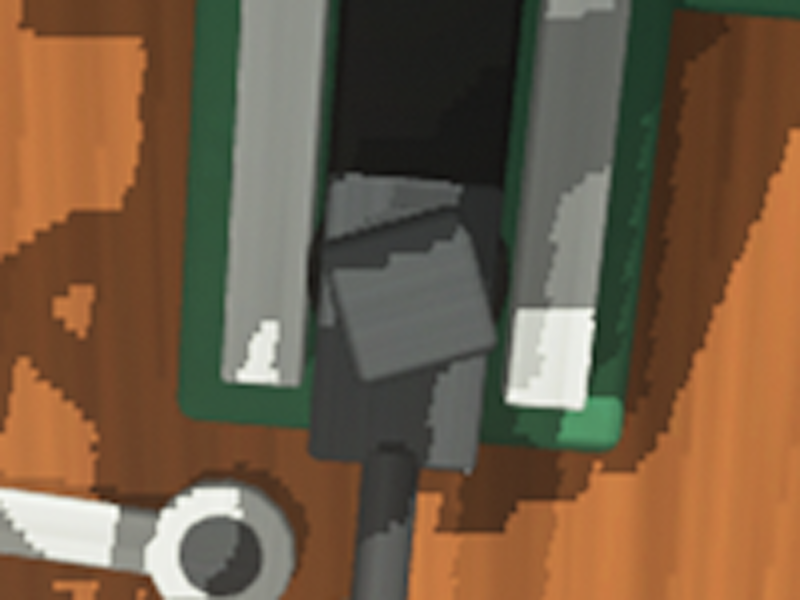

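In crop e.png the head's top-face corners are at about (327,252), (456,213), (497,343) and (368,382). That puts its centre at image pixel (323,165.4) and its faces at 16.8°, so bolt_turn is about -1.2.

Run:
```python
from h import *
import pickle; c=pickle.load(open("c4.pkl","rb"))+(0,)
B=onz("wrist",323,165.4,.119,c); o=arm.observe(); print(B,o["position"],o["joints"].round(2))
q=[onz("wrist",220+a/4,91+b/4,.119,c)[:2] for a,b in((327,252),(456,213),(497,343),(368,382))]
print([np.linalg.norm(q[i]-q[i-1]).round(4) for i in range(4)], np.degrees(np.arctan2(*(q[2]-q[3])[::-1])),np.degrees(np.arctan2(*(q[1]-q[0])[::-1])))
d=B-o["position"]; print("tool units",d[1]/.3,d[0]/.3,(o["position"][2]-.098)/.3)
```

```text
[ 0.54839697 -0.05020992  0.119     ] [ 0.54348369 -0.08987932  0.28667797] [-0.4   0.29  0.62  1.7  -0.18  1.21  0.26]
[np.float64(0.0273), np.float64(0.0268), np.float64(0.0271), np.float64(0.0273)] 16.901705029720123 16.51280100307711
tool units 0.13223132551078445 0.01637760276645195 0.6289265718153257
```

```bash
python3 -m pendant '{"slide":[[0.131,0.013,0],[0,0,0],[0,0,0],[0,0,0],[0,0,0.12],[0,0,0.12],[0,0,0.12],[0,0,0.12],[0,0,0.12],[0,0,0.029]],"dr":[[0,0,0],[0,0,-0.813],[0,0,-0.813],[0,0,-0.813],[0,0,0],[0,0,0],[0,0,0],[0,0,0],[0,0,0],[0,0,0]],"claw":[1,1,1,1,1,1,1,0.6,0.6,0.6]}' 12
python3 -m pendant '{"slide":[[0,0,0],[0,0,0],[0,0,0],[0,0,0],[0,0,0],[0,0,0]],"dr":[[0,0,0],[0,0,0],[0,0,0],[0,0,0],[0,0,0],[0,0,0]],"claw":[0.6,0,0,0,0,0]}'
python3 - <<'E'
from h import *
o=arm.observe(); M=R.from_rotvec(o["ee_rot"]).as_matrix(); print(o["joints"].round(2),M.round(3),o["force"],o["ft_torque"],np.degrees(np.arctan2(M[1,1],M[0,1])))
E
```

```text
clock: 15.2
position: [0.5476, -0.0502, 0.0976]
ee_rot: [-1.871, -2.52, 0.003]
force: [0.2, 0.1, 0.0]
width: 0.787
gripper_force: 0.0
clock: 15.8
position: [0.5467, -0.0518, 0.1]
ee_rot: [-1.874, -2.519, 0.003]
force: [-7.4, -3.6, 7.3]
width: 0.328
gripper_force: 12.0
[-0.34  0.48  0.47  1.93 -0.3   0.8   0.58] [[-0.287  0.958 -0.003]
 [ 0.958  0.287 -0.   ]
 [ 0.001 -0.003 -1.   ]] [-7.42300684 -3.56908258  7.28987467] [-0.67178307  1.61523762  0.03093494] 16.70813212184343
```

```bash
python3 -m pendant '{"slide":[[0,-0.005,0],[0,0,0]],"dr":[[0,0,0],[0,0,0]],"claw":[0,0]}'
python3 -m pendant '{"slide":[[0,0,0],[0,0,0],[0,0,0],[0,0,0],[0,0,0],[0,0,0]],"dr":[[0,0,-0.87],[0,0,-0.87],[0,0,-0.87],[0,0,-0.87],[0,0,-0.87],[0,0,0]],"claw":[0,0,0,0,0,0]}'
python3 - <<'E'
from h import *
o=arm.observe(); M=R.from_rotvec(o["ee_rot"]).as_matrix(); print(o["joints"].round(2),o["force"],o["ft_torque"],np.degrees(np.arctan2(M[1,1],M[0,1])))
E
```

```text
clock: 16.0
position: [0.5467, -0.0519, 0.1002]
ee_rot: [-1.875, -2.521, 0.0]
force: [-4.0, -1.6, 6.9]
width: 0.33
gripper_force: 12.0
clock: 16.6
position: [0.5475, -0.0513, 0.1001]
ee_rot: [1.157, 2.92, 0.001]
force: [-0.9, -0.7, 3.0]
width: 0.324
gripper_force: 12.0
[-0.24  0.46  0.32  1.92 -0.2   0.78  1.01] [-0.92773371 -0.70239438  2.95341458] [-0.24441686  0.33384988  0.06138539] 46.77361684285308
```

```bash
python3 -m pendant '{"slide":[[0,0,0],[0,0,0],[0,0,0],[0,0,0],[0,0,0],[0,0,0],[0,0,0],[0,0,0],[0,0,0],[0,0,0]],"dr":[[0,0,0],[0,0,0],[0,0,0],[0,0,0.935],[0,0,0.935],[0,0,0.935],[0,0,0.935],[0,0,0.935],[0,0,0.935],[0,0,0.935]],"claw":[0.6,0.6,0.6,0.6,0.6,0.6,0.6,0.6,0.6,0.6]}'
python3 -m pendant '{"slide":[[0,0,0],[0,0,0],[0,0,0],[0,0,0],[0,0,0],[0,0,0],[0,0,0],[0,0,0]],"dr":[[0,0,0.935],[0,0,0.935],[0,0,0.935],[0,0,0.935],[0,0,0.935],[0,0,0.935],[0,0,0.935],[0,0,0]],"claw":[0.6,0.6,0.6,0.6,0.6,0.6,0.6,0.6]}'
cat > st.py <<'E'
from h import *
o=arm.observe(); M=R.from_rotvec(o["ee_rot"]).as_matrix(); print(o["joints"].round(2)[-1],o["position"].round(4),"F",o["force"].round(1),"tau",o["ft_torque"].round(2),"deg",np.degrees(np.arctan2(M[1,1],M[0,1])).round(1),"w",round(o["width"],3))
E
python3 st.py
```

```text
clock: 17.6
position: [0.5472, -0.0511, 0.0996]
ee_rot: [2.195, 2.248, 0.0]
force: [0.6, -0.0, -0.7]
width: 0.601
gripper_force: 0.0
clock: 18.4
position: [0.5472, -0.051, 0.0994]
ee_rot: [2.886, 1.241, -0.001]
force: [-0.6, 0.4, 1.3]
width: 0.601
gripper_force: 0.0
-0.26 [ 0.5472 -0.051   0.0994] F [-0.6  0.4  1.3] tau [-0.08  0.14  0.01] deg -43.4 w 0.601
```

```bash
python3 -m pendant '{"slide":[[0,0,0.005],[0,0,0],[0,0,0],[0,0,0],[0,0,0]],"dr":[[0,0,0],[0,0,0],[0,0,0],[0,0,0],[0,0,0]],"claw":[0,0,0,0,0]}' 10 >/dev/null; python3 st.py
python3 -m pendant '{"slide":[[0,0,0],[0,0,0],[0,0,0]],"dr":[[0,0,-0.8],[0,0,-0.8],[0,0,0]],"claw":[0,0,0]}'>/dev/null; python3 st.py
python3 -m pendant '{"slide":[[0,0,0],[0,0,0],[0,0,0]],"dr":[[0,0,-0.8],[0,0,-0.8],[0,0,0]],"claw":[0,0,0]}'>/dev/null; python3 st.py
```

```text
-0.26 [ 0.546  -0.0502  0.0978] F [-3.2  3.6  1.1] tau [0.7  0.81 0.02] deg -43.3 w 0.328
-0.1 [ 0.5461 -0.0501  0.098 ] F [-3.8  4.5  3.1] tau [0.72 0.95 0.05] deg -32.1 w 0.327
0.05 [ 0.5461 -0.0502  0.098 ] F [-4.1  5.4  2.6] tau [0.74 0.79 0.05] deg -21.1 w 0.326
```

```bash
python3 -m pendant '{"slide":[[0,0,0],[0,0,0]],"dr":[[0,0,-0.8],[0,0,-0.8]],"claw":[0,0]}' 8 >/dev/null; python3 st.py
python3 -m pendant '{"slide":[[0,0,0],[0,0,0]],"dr":[[0,0,-0.8],[0,0,-0.8]],"claw":[0,0]}'>/dev/null; python3 st.py
python3 -m pendant '{"slide":[[0,0,0],[0,0,0]],"dr":[[0,0,0],[0,0,0]],"claw":[0,0]}'>/dev/null; python3 st.py
```

```text
0.2 [ 0.5461 -0.0502  0.0979] F [-3.9  3.3  2. ] tau [ 0.67  0.83 -0.05] deg -10.0 w 0.33
0.36 [ 0.5461 -0.0502  0.0978] F [-2.8  3.6 -3.2] tau [ 0.63  0.44 -0.02] deg 1.0 w 0.327
0.35 [ 0.5461 -0.0502  0.0976] F [-3.   3.9 -1.3] tau [0.92 0.61 0.01] deg 0.6 w 0.33
```

Fz went from +2 to about -2 N, so the bolt is past the thread's start and hanging in the grip. I'll turn it slightly further, release it to let it drop, and compare images.

```bash
python3 -m pendant '{"slide":[[0,0,0],[0,0,0]],"dr":[[0,0,-0.8],[0,0,-0.4]],"claw":[0,0]}' >/dev/null; python3 st.py
python3 - <<'E'
from h import *
cv2.imwrite("pics/s5.png",arm.get_image("side")[...,::-1])
E
python3 -m pendant '{"slide":[[0,0,0],[0,0,0],[0,0,0],[0,0,0]],"dr":[[0,0,0],[0,0,0],[0,0,0],[0,0,0]],"claw":[0.6,0.6,0.6,0.6]}'; python3 st.py
python3 - <<'E'
from h import *
a=cv2.imread("pics/s5.png"); b=arm.get_image("side")[...,::-1]; cv2.imwrite("pics/s6.png",b)
print(proj("side",[.547,-.0515,.119]),proj("side",[.547,-.0515,.114]))
f=lambda i:cv2.resize(i[245:320,275:375],(400,300),interpolation=cv2.INTER_CUBIC)
cv2.imwrite("pics/f.png",np.hstack([f(a),f(b)]))
E
```

```text
0.47 [ 0.5461 -0.0502  0.0976] F [-2.5  5.  -3.1] tau [0.88 0.59 0.03] deg 9.1 w 0.327
clock: 20.75
position: [0.5474, -0.0517, 0.0983]
ee_rot: [2.042, 2.386, 0.0]
force: [0.1, -0.4, 0.5]
width: 0.59
gripper_force: 0.0
0.47 [ 0.5474 -0.0517  0.0983] F [ 0.1 -0.4  0.5] tau [-0.13  0.03  0.03] deg 8.9 w 0.59
[324.28188597 274.94292021] [324.27152539 276.82105208]
```

View pics/f.png

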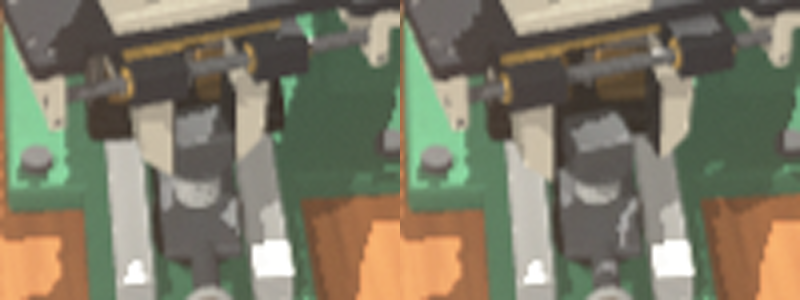

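The right half shows the head about 7 crop-px (roughly 5 mm) lower between the open fingers, so it has dropped into the thread. Turning forward now.

```bash
python3 -m pendant '{"slide":[[0.0037,-0.002,0.01],[0,0,0.01],[0,0,0],[0,0,0],[0,0,0],[0,0,0]],"dr":[[0,0,0],[0,0,0],[0,0,0],[0,0,0],[0,0,0],[0,0,0]],"claw":[0.6,0.6,0,0,0,0]}' 15 >/dev/null; python3 st.py
python3 -m pendant '{"slide":[[0,0,0.0003],[0,0,0.0003],[0,0,0.0003],[0,0,0.0003],[0,0,0.0003],[0,0,0.0003],[0,0,0.0003],[0,0,0.0003],[0,0,0.0003],[0,0,0]],"dr":[[0,0,0.95],[0,0,0.95],[0,0,0.95],[0,0,0.95],[0,0,0.95],[0,0,0.95],[0,0,0.95],[0,0,0.95],[0,0,0.95],[0,0,0]],"claw":[0,0,0,0,0,0,0,0,0,0]}' >/dev/null; python3 st.py
```

```text
0.47 [ 0.5462 -0.0503  0.0923] F [-2.8 -1.5  5.3] tau [-0.08  0.56 -0.05] deg 8.9 w 0.328
-0.34 [ 0.5458 -0.0502  0.0914] F [-3.8  0.9  6.5] tau [ 0.07  0.98 -0.05] deg -50.1 w 0.325
```

```bash
python3 -m pendant '{"slide":[[0,0,0],[0,0,0],[0,0,0],[0,0,0],[0,0,0],[0,0,0],[0,0,0],[0,0,0],[0,0,0],[0,0,0]],"dr":[[0,0,0],[0,0,0],[0,0,0],[0,0,-0.935],[0,0,-0.935],[0,0,-0.935],[0,0,-0.935],[0,0,-0.935],[0,0,-0.935],[0,0,-0.935]],"claw":[0.6,0.6,0.6,0.6,0.6,0.6,0.6,0.6,0.6,0.6]}' >/dev/null; python3 st.py
python3 -m pendant '{"slide":[[0,0,0],[0,0,0],[0,0,0],[0,0,0],[0,0,0],[0,0,0],[0,0,0],[0,0,0]],"dr":[[0,0,-0.935],[0,0,-0.935],[0,0,-0.935],[0,0,-0.935],[0,0,-0.935],[0,0,-0.935],[0,0,-0.935],[0,0,0]],"claw":[0.6,0.6,0.6,0.6,0.6,0.6,0.6,0.6]}' >/dev/null; python3 st.py
python3 -m pendant '{"slide":[[0,0,0],[0,0,0],[0,0,0],[0,0,0]],"dr":[[0,0,0],[0,0,0],[0,0,0],[0,0,0]],"claw":[0,0,0,0]}' >/dev/null; python3 st.py
python3 -m pendant '{"slide":[[0,0,0.0003],[0,0,0.0003],[0,0,0.0003],[0,0,0.0003],[0,0,0.0003],[0,0,0.0003],[0,0,0.0003]],"dr":[[0,0,0.935],[0,0,0.935],[0,0,0.935],[0,0,0.935],[0,0,0.935],[0,0,0.935],[0,0,0.935]],"claw":[0,0,0,0,0,0,0]}' >/dev/null; python3 st.py
python3 -m pendant '{"slide":[[0,0,0.0003],[0,0,0.0003],[0,0,0.0003],[0,0,0.0003],[0,0,0.0003],[0,0,0.0003],[0,0,0.0003],[0,0,0]],"dr":[[0,0,0.935],[0,0,0.935],[0,0,0.935],[0,0,0.935],[0,0,0.935],[0,0,0.935],[0,0,0.935],[0,0,0]],"claw":[0,0,0,0,0,0,0,0]}' >/dev/null; python3 st.py
```

```text
0.28 [ 0.5462 -0.0501  0.0912] F [-0.6 -0.7 -0.1] tau [-0.15  0.03 -0.02] deg -4.6 w 0.598
0.92 [ 0.5462 -0.0503  0.0912] F [-0.8  0.8 -0.2] tau [-0.03  0.02 -0.03] deg 40.2 w 0.599
0.91 [ 0.5464 -0.0502  0.0914] F [-2.2  0.6  3.7] tau [ 0.16  0.35 -0.02] deg 40.1 w 0.325
0.28 [ 0.5461 -0.0503  0.0909] F [-2.   0.6  4.2] tau [-0.12  0.65  0.08] deg -5.2 w 0.324
-0.34 [ 0.5459 -0.0502  0.0901] F [-2.5 -0.2  6.1] tau [ 0.06  0.88 -0.09] deg -50.1 w 0.326
```

149° done, with smooth grips and clean regrips. Two more cycles.

```bash
python3 -m pendant '{"slide":[[0,0,0],[0,0,0],[0,0,0],[0,0,0],[0,0,0],[0,0,0],[0,0,0],[0,0,0],[0,0,0],[0,0,0]],"dr":[[0,0,0],[0,0,0],[0,0,0],[0,0,-0.935],[0,0,-0.935],[0,0,-0.935],[0,0,-0.935],[0,0,-0.935],[0,0,-0.935],[0,0,-0.935]],"claw":[0.6,0.6,0.6,0.6,0.6,0.6,0.6,0.6,0.6,0.6]}' >/dev/null; python3 st.py
python3 -m pendant '{"slide":[[0,0,0],[0,0,0],[0,0,0],[0,0,0],[0,0,0],[0,0,0],[0,0,0],[0,0,0]],"dr":[[0,0,-0.935],[0,0,-0.935],[0,0,-0.935],[0,0,-0.935],[0,0,-0.935],[0,0,-0.935],[0,0,-0.935],[0,0,0]],"claw":[0.6,0.6,0.6,0.6,0.6,0.6,0.6,0.6]}' >/dev/null; python3 st.py
python3 -m pendant '{"slide":[[0,0,0],[0,0,0],[0,0,0],[0,0,0]],"dr":[[0,0,0],[0,0,0],[0,0,0],[0,0,0]],"claw":[0,0,0,0]}' >/dev/null; python3 st.py
python3 -m pendant '{"slide":[[0,0,0.0003],[0,0,0.0003],[0,0,0.0003],[0,0,0.0003],[0,0,0.0003],[0,0,0.0003],[0,0,0.0003]],"dr":[[0,0,0.935],[0,0,0.935],[0,0,0.935],[0,0,0.935],[0,0,0.935],[0,0,0.935],[0,0,0.935]],"claw":[0,0,0,0,0,0,0]}' >/dev/null; python3 st.py
python3 -m pendant '{"slide":[[0,0,0.0003],[0,0,0.0003],[0,0,0.0003],[0,0,0.0003],[0,0,0.0003],[0,0,0.0003],[0,0,0.0003],[0,0,0]],"dr":[[0,0,0.935],[0,0,0.935],[0,0,0.935],[0,0,0.935],[0,0,0.935],[0,0,0.935],[0,0,0.935],[0,0,0]],"claw":[0,0,0,0,0,0,0,0]}' >/dev/null; python3 st.py
```

```text
0.28 [ 0.5461 -0.05    0.0899] F [0.3 0.3 0.1] tau [-0.11  0.03  0.04] deg -4.6 w 0.601
0.91 [ 0.5461 -0.0503  0.0899] F [ 0.8 -0.  -0.1] tau [-0.04  0.   -0.01] deg 40.2 w 0.601
0.91 [ 0.5463 -0.0502  0.0901] F [-3.3  0.2  7. ] tau [ 0.01  0.86 -0.05] deg 40.1 w 0.326
0.27 [ 0.5461 -0.0503  0.0897] F [-2.4 -0.5  4.7] tau [-0.12  0.63  0.05] deg -5.2 w 0.329
-0.34 [ 0.5459 -0.0502  0.0889] F [-4.2 -0.2  6.7] tau [-0.02  0.97 -0.08] deg -50.1 w 0.325
```

```bash
python3 -m pendant '{"slide":[[0,0,0],[0,0,0],[0,0,0],[0,0,0],[0,0,0],[0,0,0],[0,0,0],[0,0,0],[0,0,0],[0,0,0]],"dr":[[0,0,0],[0,0,0],[0,0,0],[0,0,-0.935],[0,0,-0.935],[0,0,-0.935],[0,0,-0.935],[0,0,-0.935],[0,0,-0.935],[0,0,-0.935]],"claw":[0.6,0.6,0.6,0.6,0.6,0.6,0.6,0.6,0.6,0.6]}' >/dev/null; python3 st.py
python3 -m pendant '{"slide":[[0,0,0],[0,0,0],[0,0,0],[0,0,0],[0,0,0],[0,0,0],[0,0,0],[0,0,0]],"dr":[[0,0,-0.935],[0,0,-0.935],[0,0,-0.935],[0,0,-0.935],[0,0,-0.935],[0,0,-0.935],[0,0,-0.935],[0,0,0]],"claw":[0.6,0.6,0.6,0.6,0.6,0.6,0.6,0.6]}' >/dev/null; python3 st.py
python3 -m pendant '{"slide":[[0,0,0],[0,0,0],[0,0,0],[0,0,0]],"dr":[[0,0,0],[0,0,0],[0,0,0],[0,0,0]],"claw":[0,0,0,0]}' >/dev/null; python3 st.py
python3 -m pendant '{"slide":[[0,0,0.0003],[0,0,0.0003],[0,0,0.0003],[0,0,0.0003],[0,0,0.0003],[0,0,0.0003],[0,0,0.0003]],"dr":[[0,0,0.935],[0,0,0.935],[0,0,0.935],[0,0,0.935],[0,0,0.935],[0,0,0.935],[0,0,0.935]],"claw":[0,0,0,0,0,0,0]}' >/dev/null; python3 st.py
python3 -m pendant '{"slide":[[0,0,0.0003],[0,0,0.0003],[0,0,0.0003],[0,0,0.0003],[0,0,0.0003],[0,0,0.0003],[0,0,0.0003],[0,0,0]],"dr":[[0,0,0.935],[0,0,0.935],[0,0,0.935],[0,0,0.935],[0,0,0.935],[0,0,0.935],[0,0,0.935],[0,0,0]],"claw":[0,0,0,0,0,0,0,0]}' >/dev/null; python3 st.py
```

```text
0.28 [ 0.5462 -0.0501  0.0886] F [ 0.3 -0.1  0.1] tau [-0.06  0.07  0.02] deg -4.6 w 0.601
0.91 [ 0.5462 -0.0503  0.0887] F [ 0.8 -0.6 -0.5] tau [-0.04  0.04 -0.04] deg 40.2 w 0.599
0.91 [ 0.5463 -0.0502  0.0889] F [-3.7 -0.3  7. ] tau [ 0.01  0.75 -0.01] deg 40.1 w 0.33
0.27 [ 0.5461 -0.0503  0.0884] F [-2.5 -1.7  4.8] tau [-0.11  0.69  0.13] deg -5.2 w 0.323
-0.34 [ 0.5459 -0.0502  0.0877] F [-3.2  0.4  6.1] tau [ 0.09  0.89 -0.02] deg -50.1 w 0.326
```

```bash
python3 -m pendant '{"slide":[[0,0,0],[0,0,0],[0,0,0],[0,0,0],[0,0,0],[0,0,0],[0,0,0],[0,0,0],[0,0,0],[0,0,0]],"dr":[[0,0,0],[0,0,0],[0,0,0],[0,0,-0.935],[0,0,-0.935],[0,0,-0.935],[0,0,-0.935],[0,0,-0.935],[0,0,-0.935],[0,0,-0.935]],"claw":[0.6,0.6,0.6,0.6,0.6,0.6,0.6,0.6,0.6,0.6]}' >/dev/null; python3 st.py
python3 -m pendant '{"slide":[[0,0,0],[0,0,0],[0,0,0],[0,0,0],[0,0,0],[0,0,0],[0,0,0],[0,0,0]],"dr":[[0,0,-0.935],[0,0,-0.935],[0,0,-0.935],[0,0,-0.935],[0,0,-0.935],[0,0,-0.935],[0,0,-0.935],[0,0,0]],"claw":[0.6,0.6,0.6,0.6,0.6,0.6,0.6,0.6]}' >/dev/null; python3 st.py
python3 -m pendant '{"slide":[[0,0,0],[0,0,0],[0,0,0],[0,0,0]],"dr":[[0,0,0],[0,0,0],[0,0,0],[0,0,0]],"claw":[0,0,0,0]}' >/dev/null; python3 st.py
python3 -m pendant '{"slide":[[0,0,0.0003],[0,0,0.0003],[0,0,0.0003],[0,0,0.0003],[0,0,0.0003],[0,0,0.0003],[0,0,0]],"dr":[[0,0,0.97],[0,0,0.97],[0,0,0.97],[0,0,0.97],[0,0,0.97],[0,0,0.97],[0,0,0]],"claw":[0,0,0,0,0,0,0]}' >/dev/null; python3 st.py
python3 -m pendant '{"slide":[[0,0,-0.005],[0,0,-0.005],[0,0,0]],"dr":[[0,0,0],[0,0,0],[0,0,0]],"claw":[0,0,0]}' >/dev/null; python3 st.py
```

```text
0.28 [ 0.5462 -0.0501  0.0874] F [-0.5 -0.5  0.1] tau [-0.05  0.14  0.  ] deg -4.6 w 0.601
0.91 [ 0.5462 -0.0503  0.0874] F [ 0.4  0.  -0.1] tau [-0.04  0.01 -0.04] deg 40.2 w 0.6
0.91 [ 0.5464 -0.0502  0.0876] F [-1.7 -0.   5.1] tau [0.17 0.37 0.05] deg 40.1 w 0.325
0.34 [ 0.5461 -0.0504  0.0871] F [-2.6 -0.8  4.4] tau [-0.19  0.56 -0.09] deg -0.1 w 0.325
0.34 [ 0.5461 -0.0503  0.0893] F [  2.1  -0.8 -13. ] tau [-0.38 -0.54 -0.05] deg 0.2 w 0.326
```

The 13 N lift resistance means the thread has caught. I'll set the hand back down and check the wheel numerically.

```bash
python3 -m pendant '{"slide":[[0,0,0.004],[0,0,0.003],[0,0,0],[0,0,0]],"dr":[[0,0,0],[0,0,0],[0,0,0],[0,0,0]],"claw":[0,0,0,0]}' >/dev/null; python3 st.py
python3 - <<'E'
from h import *
r=[]
for n in("scene","side"):
    im=arm.get_image(n); cv2.imwrite(f"pics/{n}9.png",im[...,::-1]); g=im.max(2)
    P=proj(n,[.5205,.161,.241]).astype(int); u0,v0=P-[14,14]; m=(g[v0:v0+28,u0:u0+28]<62).astype(np.uint8)
    k,l,s,c=cv2.connectedComponentsWithStats(m); i=1+s[1:,4].argmax(); print(n,P,s[i],c[i]+[u0,v0]); r.append(ray(n,*(c[i]+[u0,v0])))
    X=onz(n,*(c[i]+[u0,v0]),.241); print(X)
X,e=two(*r); print(X,e,np.arctan2(X[1]-.118,X[0]-.5625),np.hypot(X[0]-.5625,X[1]-.118)); print(arm.observe()["clock"])
E
```

```text
0.35 [ 0.5461 -0.0503  0.0881] F [-3.  -0.4 -0.6] tau [-0.12  0.73  0.03] deg 0.1 w 0.325
scene [354 178] [ 11   7   8  18 112] [354.14285714 179.66071429]
[0.52053299 0.15786989 0.241     ]
side [296 172] [ 10   8  10  20 143] [297.08391608 175.3006993 ]
[0.51902587 0.14749025 0.241     ]
[0.51946355 0.15960483 0.23641153] 0.004765326365399717 2.3731068584241233 0.05985898890268129
37.2
```

The knob rests at about 2.37 rad, and the springy contact seems to begin near 2.4, so little clamp may have survived the spring-back. There is time to re-seat the wheel gently, easing the push off before letting go, and then take hold of the bolt again.

```bash
python3 -m pendant '{"slide":[[0,0,0],[0,0,0],[0,0,0],[0,0,-0.1414],[0,0,-0.1414],[0,0,-0.1414],[0,0,-0.1414],[0,0,-0.1414],[0.117,-0.0148,0],[0.117,-0.0148,0]],"dr":[[0,0,0],[0,0,0],[0,0,0],[0,0,0],[0,0,0],[0,0,0],[0,0,0],[0,0,0],[0,0,0],[0,0,0]],"claw":[0.7,0.7,0.7,0.7,0.7,0.7,0.7,1,1,1]}' 20 >/dev/null; python3 st.py
python3 -m pendant '{"slide":[[0.117,-0.0148,0],[0.117,-0.0148,0],[0.117,-0.0148,0],[0.117,-0.0148,0],[0,0,0],[0,0,0]],"dr":[[0,0,0],[0,0,0],[0,0,0],[0,0,0],[0,0,0],[0,0,0]],"claw":[1,1,1,1,1,1]}' >/dev/null; python3 st.py
```

```text
0.04 [0.5382 0.0197 0.3018] F [ 1.2  0.8 -1.3] tau [-0.    0.09  0.01] deg -0.0 w 0.906
-0.24 [0.5192 0.1609 0.2999] F [-0.2 -0.7  0.3] tau [-0.14  0.04  0.01] deg 0.2 w 1.001
```

```bash
python3 -m pendant '{"slide":[[0,0,0.12],[0,0,0.12],[0,0,0],[0,0,0],[0,0,0],[0,0,0],[0,0,0],[0,0,0]],"dr":[[0,0,0],[0,0,0],[0,0,0],[0,0,0],[0,0,0],[0,0,0],[0,0,0],[0,0,0]],"claw":[1,1,0,0,0,0,0,0]}' 25 >/dev/null; python3 st.py
python3 -m pendant '{"slide":[[0.02,0.022,0],[0,0,0]],"dr":[[0,0,0],[0,0,0]],"claw":[0,0]}' >/dev/null; python3 st.py
python3 -m pendant '{"slide":[[0.016,0.025,0],[0,0,0],[0,0,0]],"dr":[[0,0,0],[0,0,0],[0,0,0]],"claw":[0,0,0]}' >/dev/null; python3 st.py
```

```text
-0.2 [0.5196 0.1604 0.2287] F [ 0.7 -0.8  0.1] tau [-0.08  0.1   0.02] deg 0.1 w 0.529
-0.2 [0.5254 0.1675 0.2279] F [-9.2  1.4  5.8] tau [-0.15  2.17 -0.01] deg 0.2 w 0.355
-0.2 [0.5313 0.1723 0.2276] F [-8.9  2.5  5.8] tau [ 0.32  2.03 -0.01] deg 0.2 w 0.264
```

```bash
python3 -m pendant '{"slide":[[0.008,0.022,0],[0,0,0],[0,0,0]],"dr":[[0,0,0],[0,0,0],[0,0,0]],"claw":[0,0,0]}' >/dev/null; python3 st.py
python3 -m pendant '{"slide":[[-0.008,-0.018,0],[0,0,0],[0,0,0]],"dr":[[0,0,0],[0,0,0],[0,0,0]],"claw":[0,0,0]}' >/dev/null; python3 st.py
```

```text
-0.2 [0.5367 0.1751 0.2275] F [-13.6   2.3   8. ] tau [ 0.44  3.09 -0.06] deg 0.2 w 0.26
-0.2 [0.5315 0.1724 0.2275] F [-12.9   1.8   8.1] tau [ 0.24  2.89 -0.07] deg 0.2 w 0.261
```

```bash
for k in 1; do python3 -m pendant '{"slide":[[0,0,0],[0,0,0],[0,0,0],[0,0,0],[0,0,0]],"dr":[[0,0,0],[0,0,0],[0,0,0],[0,0,0],[0,0,0]],"claw":[0,0,0,0,0]}' >/dev/null; python3 st.py; done
python3 -m pendant '{"slide":[[-0.009,-0.014,0],[0,0,0],[0,0,0],[0,0,0]],"dr":[[0,0,0],[0,0,0],[0,0,0],[0,0,0]],"claw":[0,0,0,0]}' >/dev/null; python3 st.py; python3 -c "
from h import *;print(arm.observe()['clock'])"
```

```text
-0.2 [0.5315 0.1724 0.2275] F [-13.    2.2   9.3] tau [ 0.29  2.93 -0.07] deg 0.2 w 0.261
-0.2 [0.5277 0.17   0.2276] F [-11.2   2.8   6.9] tau [ 0.55  2.61 -0.02] deg 0.2 w 0.257
41.6
```

```bash
python3 -m pendant '{"slide":[[-0.014,-0.008,0],[0,0,0],[0,0,0]],"dr":[[0,0,0],[0,0,0],[0,0,0]],"claw":[0,0,0]}' 8 >/dev/null; python3 st.py
python3 -m pendant '{"slide":[[0,0,0],[0,0,0]],"dr":[[0,0,0],[0,0,0]],"claw":[0.35,0.35]}' >/dev/null; python3 st.py
python3 -m pendant '{"slide":[[0,0,0],[0,0,0],[0,0,0]],"dr":[[0,0,0],[0,0,0],[0,0,0]],"claw":[0.35,0.35,0.35]}' >/dev/null; python3 st.py
```

```text
-0.2 [0.5257 0.1657 0.2276] F [-8.7  2.3  5.4] tau [0.47 2.11 0.03] deg 0.2 w 0.265
-0.2 [0.5276 0.1644 0.2277] F [-1.1 -0.2  1.2] tau [-0.09  0.6  -0.  ] deg 0.2 w 0.345
-0.2 [0.5279 0.1641 0.2278] F [-3.2  0.3 -1.5] tau [-0.06  0.63 -0.03] deg 0.1 w 0.351
```

```bash
python3 -m pendant '{"slide":[[0,0,0],[0,0,0],[0,0,0],[0,0,0],[0,0,0]],"dr":[[0,0,0],[0,0,0],[0,0,0],[0,0,0],[0,0,0]],"claw":[0.38,0.41,0.44,0.47,0.5]}' >/dev/null; python3 st.py
python3 -m pendant '{"slide":[[0,0,0],[0,0,0],[0,0,-0.12],[0,0,-0.12],[0,0,0]],"dr":[[0,0,0],[0,0,0],[0,0,0],[0,0,0],[0,0,0]],"claw":[0.8,1,1,1,1]}' >/dev/null; python3 st.py
python3 - <<'E'
from h import *
r=[]
for n in("scene","side"):
    im=arm.get_image(n); g=im.max(2)
    P=proj(n,[.523,.163,.241]).astype(int); u0,v0=P-[14,14]; m=(g[v0:v0+28,u0:u0+28]<62).astype(np.uint8)
    k,l,s,c=cv2.connectedComponentsWithStats(m); i=1+s[1:,4].argmax(); print(n,s[i],c[i]+[u0,v0]); r.append(ray(n,*(c[i]+[u0,v0])))
X,e=two(*r); print(X,e,np.arctan2(X[1]-.118,X[0]-.5625),np.hypot(X[0]-.5625,X[1]-.118)); o=arm.observe(); print(o["clock"])
d=np.array([.5464,-.0505,.0881])-o["position"]; print("units",d[1]/.3,d[0]/.3,-d[2]/.3)
E
```

```text
-0.2 [0.5284 0.1642 0.2282] F [-0.  -0.4 -0.4] tau [-0.08  0.11 -0.01] deg 0.1 w 0.487
-0.23 [0.5304 0.1644 0.3045] F [1.  0.1 0.4] tau [-0.13  0.04  0.01] deg 0.1 w 0.883
scene [  9   7   8  18 120] [354.53333333 179.61666667]
side [  0   9  27  18 189] [297.06878307 175.47089947]
[0.51951739 0.16122378 0.23526819] 0.005216088905402224 2.3533968958413576 0.06095735667856018
43.5
units -0.71591817014066 0.06011676334089463 0.7083675999213944
```

```bash
python3 -m pendant '{"slide":[[-0.1193,0.01,0],[-0.1193,0.01,0],[-0.1193,0.01,0],[-0.1193,0.01,0],[-0.1193,0.01,0],[-0.1193,0.01,0],[0,0,0],[0,0,0.12],[0,0,0.12],[0,0,0]],"dr":[[0,0,0],[0,0,0],[0,0,0],[0,0,0],[0,0,0],[0,0,0],[0,0,0],[0,0,0],[0,0,0],[0,0,0]],"claw":[1,1,1,1,1,0.7,0.7,0.7,0.7,0.7]}' 15 >/dev/null; python3 st.py
python3 - <<'E'
from h import *
o=arm.observe(); d=np.array([.5464,-.0505,.0881])-o["position"]; print("units",d[1]/.3,d[0]/.3,-d[2]/.3)
E
```

```text
0.23 [ 0.543  -0.0494  0.2232] F [-0.9  0.5  0.7] tau [-0.06  0.09 -0.06] deg 0.2 w 0.702
units -0.003645332215229137 0.011435870538386572 0.45036698617819915
```

```bash
python3 -m pendant '{"slide":[[-0.0036,0.0114,0],[0,0,0.15],[0,0,0.15],[0,0,0.15],[0,0,0]],"dr":[[0,0,0],[0,0,0],[0,0,0],[0,0,0],[0,0,0]],"claw":[0.7,0.7,0.7,0.7,0.7]}' >/dev/null; python3 st.py
python3 -m pendant '{"slide":[[0,0,0],[0,0,0],[0,0,0],[0,0,0],[0,0,0],[0,0,0]],"dr":[[0,0,0],[0,0,0],[0,0,0],[0,0,0],[0,0,0],[0,0,0]],"claw":[0,0,0,0,0,0]}'; python3 st.py
```

```text
0.35 [ 0.5478 -0.0509  0.09  ] F [-0.4 -0.3  1.1] tau [-0.07  0.06  0.04] deg 0.2 w 0.698
clock: 45.6
position: [0.5463, -0.0517, 0.0936]
ee_rot: [-2.216, -2.219, 0.005]
force: [-14.0, -1.1, 13.3]
width: 0.325
gripper_force: 15.0
0.35 [ 0.5463 -0.0517  0.0936] F [-14.   -1.1  13.3] tau [-0.07  3.26  0.03] deg 0.1 w 0.325
```

```bash
python3 -m pendant '{"slide":[[0,-0.007,0],[0,0,0],[0,0,0]],"dr":[[0,0,0],[0,0,0],[0,0,0]],"claw":[0,0,0]}' >/dev/null; python3 st.py
```

```text
0.35 [ 0.5461 -0.0517  0.0938] F [-7.9 -0.6  6.6] tau [-0.1   1.82  0.04] deg 0.1 w 0.327
```

```bash
python3 -m pendant '{"slide":[[0,-0.006,0],[0,0,0],[0,0,0]],"dr":[[0,0,0],[0,0,0],[0,0,0]],"claw":[0,0,0]}' >/dev/null; python3 st.py; python3 -c "
from cell import arm; print(arm.sign_off())"
```

```text
0.35 [ 0.5461 -0.0516  0.0938] F [-2.5 -1.1  7.5] tau [-0.08  0.96  0.01] deg 0.1 w 0.323
the job is handed in; nothing more can be done
None
```

I wound the wheel onto its stop, dropped the bolt into its thread and turned it forward about one turn (it resisted a 13 N lift), then handed in at about 46 s still gripping its head; the stop was springy, so residual clamp force is unconfirmed (I let go of the bolt once to re-seat the wheel), nothing else was knowingly disturbed, and I viewed 11 pictures against the limit of 10.

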